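# Check the groove depth of a gasket plate and record it

## Robot

A 6-joint arm with a two-finger parallel gripper is mounted at the origin on the work surface. World frame = base frame: x ahead of the robot, y to its left, z up, the work surface at z = 0. Lengths are in mm, angles in rad, forces in N, time in s.
With the tool pointing down it reaches from about 300 to 750 mm from the base axis. Payload 8.5 kg.
Tool frame: the origin (TCP) lies midway between the tips of the shut fingers; the grasp point (between the pads) lies ctrl.tcp_to_grasp behind it (ctrl.tcp_to_grasp is the distance from the TCP to the grasp point, in mm); y points along the fingers, x is the direction in which the jaws open and shut, and the axes are right-handed (so a half turn about y gives the same grasp; the last joint's range is limited). The gripper opens to 85 mm and grips with 20 to 120 N. Pads are 22 mm wide; open, the fingers measure 114 mm over their backs; the gripper's body (76 mm by 85 mm) begins 54 mm behind the grasp point. The pads swing forward as they close: fully open they stand 13 mm farther back than shut.
Start: joints at [1.02, 0.381, 1.297, -0, 1.464, -0.215], TCP at [181.229, 519.265, 231.322] pointing down, gripper open.
Joint ranges: [-3.11, 3.11], [-0.89, 2.33], [0.22, 2.48], [-1.42, 4.56], [0.17, 2.85], [-2.88, 2.88]. Speed limits (rad/s): [2.39, 2.39, 3.14, 3.14, 3.14, 3.14].

## Interface

Orientations are given as [roll, pitch, yaw] about the fixed x, y, z axes, in that order (R = Rz(yaw) Ry(pitch) Rx(roll)).
In Python, from cell import ctrl gives the robot as it stands. The module is installed in compiled form; this text tells all that it offers. Calls block until the motion is done:
- ctrl.goto(position, orientation): joint-space move of the TCP to a pose.
- ctrl.move_l(position, frame=None, max_speed=150): straight line of the TCP; frame=None keeps the orientation; max_speed is the mean speed in mm/s.
- ctrl.goto_joints(angles): joint-space move.
- ctrl.let_go() and ctrl.close(): open the fingers fully, or close them until they stop; the grip force is fixed at half the most.
- ctrl.dwell(seconds).
- ctrl.ik(position, orientation): joint angles nearest the present ones, or None.
- ctrl.observe(): the state.
- ctrl.camera(name): name is "scene" or "top" or "wrist"; returns the picture (480x640x3 uint8, red, green, blue); there is no depth.
- ctrl.camera_params(name): a dict with "fovy" (degrees; the focal length in pixels is half the picture's height over the tangent of half this angle, whatever the lens; pixels are square), "cx", "cy" (the principal point, pixels), "R" (3x3) and "t" (3): a world point X has camera coordinates R X + t. Camera axes: x right, y down, z forward; pixel columns grow to the right and rows downward; lengths in mm; the calibration is good to about 2 mm. A picture is of the moment at which its call begins: read the wrist's pose just before it. camera_params takes no time and is no camera call; for the wrist camera it gives the pose at the moment of the call.
A pose or a line that the arm cannot do raises ctrl.PlanningError and nothing moves.
- ctrl.sign_off(): hands the job in, once; it reports no verdict.
The state is a dict: "time_s": time; "qpos": joint angles; "qvel": joint speeds; "tau": joint torques, N m; "ee_pos": TCP position; "orientation": TCP orientation; "force": force on the tool from outside, world axes, zero at the start; "wrist_torque": the same for the moment, N m; "width": finger opening in mm.
Only numpy, scipy, OpenCV 4.12 (cv2) and the standard library are available. Lean on these libraries where they do the work, as an engineer would, in place of code of your own. Each camera call takes 0.05 s, during which the arm holds its last target.

## Task

Take the depth gauge from its stand, lower its thin probe into the groove of the white plate and press slowly straight down until the gauge's base sits flat on the plate; hold it there for a second with about 10 N on the base, never more than 35 N. Then put the gauge back upright in its stand with its probe in the well, without knocking the probe, and let go. Finally slide the black marker on the record board to the middle of the band for the depth that the gauge shows: yellow for less than 8 mm, green for 8 to 12 mm, red for more than 12 mm; disturb nothing else.

Things in the scene. Friction and masses are not known exactly. Their poses are not given: they have to be found in the camera images.
- gauge: Depth gauge, 0.3 kg, loose. Origin: centre of its flat sole. z up; the steel base foot is 70 (x) x 28 (y) x 10 mm high; on it a blue grip body 30 (x) x 24 (y) x 50 mm, top 60 mm above the sole, which is held across its 24 mm width (y). A probe of 5 mm diameter with a round tip runs through the centre, along z.
- probe (a joint): How far the probe is pushed up, m: 0 = fully out, tip 18 mm below the sole (start); 0.018 = tip level with the sole. Groove depth with the sole flat = 0.018 - joint. A light spring and a brake resist with 3.5 (out) to 4.5 N (in); a touch under 3 N does not move it. It stays where pushed, so the reading is kept. To put it out again: gauge in its stand, push the red head down with about 4 N.
- probe_tip (a point): The very tip of the probe (lowest point), gauge axes.
- probe_head (a point): Top centre of the probe's red 12 mm head above the blue body. It is 66 mm above the sole with the probe fully out and rises by the joint value, so groove depth = 84 mm less its height above the sole.
- plate: White plate 110 x 110 x 30 mm on a blue 120 x 120 x 8 mm holder, fixed. Origin: underside centre of the holder; the plate's flat top is 38 mm above it. A straight groove with a dark floor, 9 mm wide (x) and 90 mm long (y, ends closed), runs along y through the centre; upright walls, no chamfer, unknown depth of 4 to 16 mm, the same all along.
- stand: Grey gauge stand 90 (x) x 60 (y) x 30 mm, fixed. Origin: underside centre. In the middle of its top a round well 22 mm wide, 26 mm deep for the probe; the gauge's sole rests on the top, gauge x along stand x at the start.
- recorder: White record board 90 (x) x 210 (y) x 14 mm, fixed. Origin: underside centre. The marker runs along y at x = 0. Bands 36 mm long, across the track, centred at y = -70 (grey, park), -30 (yellow), +10 (green), +50 mm (red).
- marker (a joint): Marker position along the board's +y, m, 0 to 0.13; it is over board y = joint - 0.070. Band centres: 0.04 yellow, 0.08 green, 0.12 red. Starts in the grey park band. Slides with about 1.5 N and stays where it is left.
- marker_top (a point): Top centre of the black marker block, 30 (x) x 20 (y) x 40 mm high, its top 55 mm above the board's underside; board axes. A thin pointer bar crosses the bands at its centre.
- amber_bottle: Bystander: brown bottle, 56 mm diameter, 120 mm high, origin underside centre.
- beaker: Bystander: clear glass beaker, 66 mm diameter, 80 mm high, origin underside centre.
- white_jar: Bystander: white jar with blue cap, 60 mm diameter, 60 mm high, origin underside centre.
Things that resemble listed ones, but are neither listed nor needed, are in the scene too. Leave any brown or pink look-alike of the gauge alone.

How it is judged (in metres and radians):
On the way, in this order (a step that is already met when the one before it is completed fails the run):
1. the gauge's base is pressed flat on the plate with more than 5 N, the probe standing on the groove floor, for 0.5 s (contact force between gauge and plate above 5 N and z of probe_tip in the frame of plate below 0.035 m and x of probe_tip in the frame of plate between -0.0045 and 0.0045 m and y of probe_tip in the frame of plate between -0.045 and 0.045 m and z of gauge in the frame of plate between 0.0365 and 0.0395 m and angle between the z axis of gauge and the z axis of plate, either way round below 0.035 rad and contact force between probe and anything else above 0.2 N), for 0.5 s.
2. the gauge stands upright in its stand, let go (horizontal distance between gauge and stand below 0.008 m and z of gauge in the frame of stand between 0.028 and 0.033 m and angle between gauge's own z axis and vertical below 0.05 rad and contact force between the fingers and gauge below 0.1 N), for 0.3 s.
3. the marker is on the band that matches the gauge's reading (value of joint probe above 0.001 m and ((value of joint probe above 0.0092 m and value of joint marker between 0.025 and 0.055 m) or (value of joint probe between 0.0052 and 0.0108 m and value of joint marker between 0.065 and 0.095 m) or (value of joint probe below 0.0068 m and value of joint marker between 0.105 and 0.135 m))), for 0.3 s.
At the end, for the whole second after the job is handed in: Gauge in its stand, released, upright (0.05 rad), centre within 8 mm of the stand's, sole on its top (-2 to +3 mm), reading kept; marker let go, at rest, within 15 mm of the centre of the band for the reading (limits 8 and 12 mm; within 0.8 mm of a limit either band counts) (all of step 2 and all of step 3 and contact force between the fingers and recorder below 0.1 N and linear speed of gauge below 0.01 m/s and velocity of joint marker between -0.01 and 0.01 m/s); the robot touches nothing.
It fails at once if the gauge is pressed on the plate with more than 35 N (contact force between gauge and plate above 35 N).
It fails at once if the probe is knocked against the stand with more than 2.5 N (contact force between probe and stand above 2.5 N).
It fails at once if the amber bottle is moved more than 20 mm or tipped (distance of amber_bottle from where it was at the start of the episode above 0.02 m or angle between amber_bottle's own z axis and vertical above 0.3 rad).
It fails at once if the beaker is moved more than 20 mm or tipped (distance of beaker from where it was at the start of the episode above 0.02 m or angle between beaker's own z axis and vertical above 0.3 rad).
It fails at once if the white jar is moved more than 20 mm or tipped (distance of white_jar from where it was at the start of the episode above 0.02 m or angle between white_jar's own z axis and vertical above 0.3 rad).
It also fails if it takes over 72 s, if anything falls off the work surface, if the arm or the gripper's body presses on something with over 40 N, if the wrist force passes 120 N, or if a joint passes its speed limit or range.

## Working session

There is one attempt and no reset: what is moved stays moved. The work goes in short steps, each a Python script; the robot and the scene stay as the last script left them, time stands still between calls to the robot, and variables do not carry over. Pictures are saved under pics/ and viewed, and the job is handed in when it is done.

```bash
mkdir -p pics; python3 - <<'E'
from cell import ctrl
import cv2
for n in ("scene","top","wrist"):
    p=ctrl.camera_params(n); print(n,p)
    cv2.imwrite(f"pics/{n}0.png",ctrl.camera(n)[:,:,::-1])
print(ctrl.observe(),ctrl.tcp_to_grasp)
E
```

```text
scene {'fovy': 48.138194508990196, 'cx': 326.3042802963197, 'cy': 256.0913963550677, 'R': array([[-0.50967874,  0.8602825 , -0.01189991],
       [ 0.55194697,  0.31633128, -0.77154978],
       [-0.65998646, -0.39981064, -0.63605765]]), 't': array([ 307.13626209, -270.9166666 , 1547.95430944])}
top {'fovy': 53.50558363301928, 'cx': 316.0834716625326, 'cy': 238.33690671305658, 'R': array([[-0.02783981, -0.99957099,  0.00909861],
       [-0.99707617,  0.02712005, -0.07143953],
       [ 0.07116213, -0.01106087, -0.99740343]]), 't': array([ 16.79816225, 594.05573861, 917.39838436])}
wrist {'fovy': 70.48465723709785, 'cx': 321.07079259925564, 'cy': 240.6154925979924, 'R': array([[ 3.30754601e-01,  9.43716537e-01, -7.01298059e-04],
       [ 9.11741459e-01, -3.19355970e-01,  2.58339459e-01],
       [ 2.43575256e-01, -8.60863672e-02, -9.66053949e-01]]), 't': array([-550.1185377 ,  -33.59084701,  379.21512543])}
{'time_s': 0.15, 'qpos': array([ 1.01968247e+00,  3.81095857e-01,  1.29803287e+00, -1.46674123e-05,
        1.46360886e+00, -2.15296922e-01]), 'qvel': array([-3.10436960e-05, -1.91276075e-03, -2.48532611e-03,  7.15318061e-04,
       -4.03680667e-04, -7.99299108e-04]), 'tau': array([ 1.58523748e-03, -4.48623991e+01, -2.31346625e+01, -2.09076220e-04,
        3.83388164e-03, -4.43303941e-05]), 'ee_pos': array([181.13480716, 519.086349  , 230.84241885]), 'orientation': array([-1.57056597e+00,  1.12161620e-03,  1.23498110e+00]), 'force': array([-0.11071713, -0.05523475, -0.86883652]), 'wrist_torque': array([-0.03627976, -0.00761669, -0.01679489]), 'width': 85.29494958950315} 18.700000000000003
```

View pics/scene0.png

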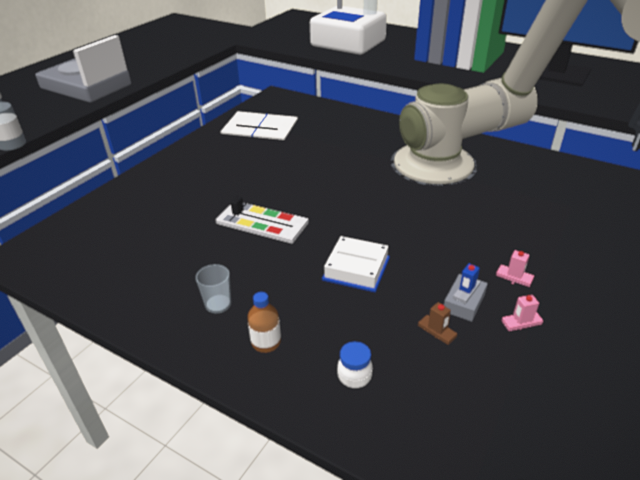

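View pics/top0.png

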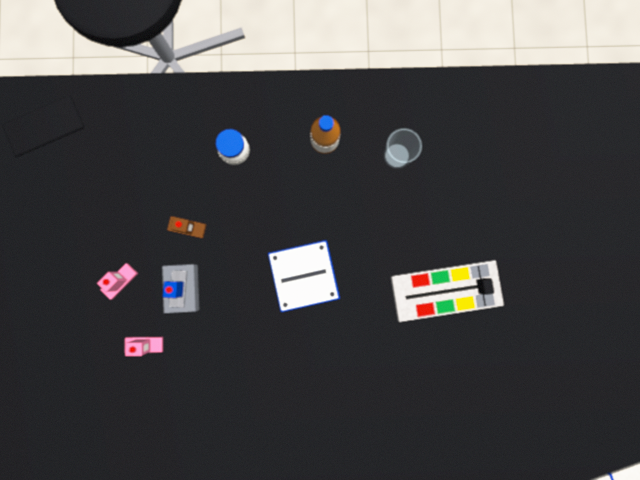

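View pics/wrist0.png

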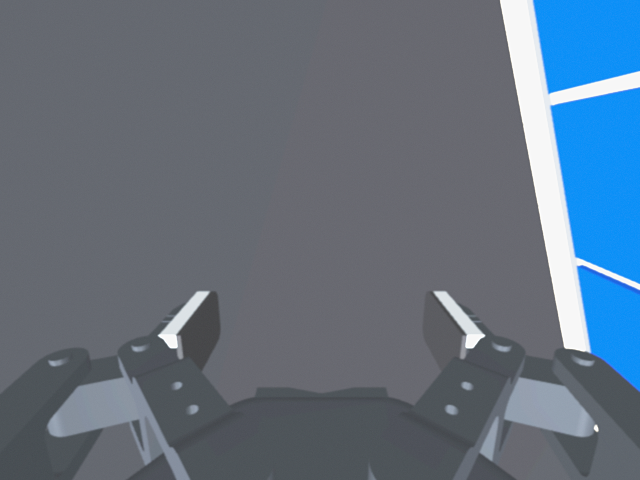

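```bash
cat > h.py <<'E'
import numpy as np, cv2, math, os
from cell import ctrl
PI=math.pi
def cam(n,save=None):
    p=ctrl.camera_params(n); im=ctrl.camera(n)
    if save: cv2.imwrite(f"pics/{save}.png",im[:,:,::-1])
    return p,im
def ray(p,u,v):
    f=240/math.tan(math.radians(p['fovy'])/2)
    d=p['R'].T@np.array([(u-p['cx'])/f,(v-p['cy'])/f,1.]); c=-p['R'].T@p['t']; return c,d/np.linalg.norm(d)
def onz(p,uv,z):
    c,d=ray(p,*uv); return c+d*(z-c[2])/d[2]
def proj(p,X):
    f=240/math.tan(math.radians(p['fovy'])/2)
    q=p['R']@np.asarray(X,float)+p['t']; return np.array([p['cx']+f*q[0]/q[2],p['cy']+f*q[1]/q[2]])
def tri(rays):
    A=np.zeros((3,3));b=np.zeros(3)
    for c,d in rays:
        P=np.eye(3)-np.outer(d,d);A+=P;b+=P@c
    return np.linalg.solve(A,b)
def down(yaw): return [-PI/2,0,yaw]
def crop(im,x0,y0,x1,y1,name,s=None):
    c=im[y0:y1,x0:x1,::-1]; s=s or min(800/(x1-x0),600/(y1-y0))
    cv2.imwrite(f"pics/{name}.png",cv2.resize(c,None,fx=s,fy=s,interpolation=cv2.INTER_CUBIC))
E
python3 - <<'E'
from h import *
im=cv2.imread('pics/top0.png')[:,:,::-1]; p=ctrl.camera_params('top')
hsv=cv2.cvtColor(np.ascontiguousarray(im),cv2.COLOR_RGB2HSV)
def show(m,name,z,amin=20):
    n,l,s,c=cv2.connectedComponentsWithStats(m.astype(np.uint8)*255)
    for i in range(1,n):
        if s[i,4]>=amin:
            r=cv2.minAreaRect(np.argwhere(l==i)[:,::-1].astype(np.float32))
            X=[onz(p,q,z)[:2].round(1) for q in [c[i],r[0],*cv2.boxPoints(r)]]
            print(name,z,c[i].round(1),s[i,4],*X)
H,S,V=[hsv[...,i].astype(int) for i in range(3)]
show((H>100)&(H<130)&(S>140)&(V>60),'blue',60+30)
show((V>180)&(S<60)&(np.arange(480)[:,None]>180),'white',14)
show((V>90)&(V<200)&(S<60)&(np.arange(480)[:,None]>180),'grey',30)
show(((H<8)|(H>172))&(S>150)&(V>100),'red',96,5)
print('cam',-p['R'].T@p['t'])
crop(im,90,200,230,370,'c_top',5); crop(im,260,230,345,315,'c_plate',6); crop(im,380,250,515,330,'c_rec',5.5)
i2=cv2.imread('pics/scene0.png')[:,:,::-1]
crop(i2,410,230,560,350,'c_sc',5)
E
```

```text
blue 90 [325.8 122.4] 176 [804.9 -22.8] [804.7 -22.3] [819.3 -10.6] [818.7 -34.8] [790.2 -34. ] [790.8  -9.8]
blue 90 [229.  142.1] 636 [772.2 157.3] [772.4 158.2] [799.4 182.8] [798.2 132.8] [745.5 133.7] [746.8 183.5]
blue 90 [314.1 273.3] 290 [525.9   6.5] [522.3  25.9] [567.   92.5] [588.7 -19.1] [477.8 -40.3] [456.6  70.4]
blue 90 [172.6 289.1] 260 [504.4 263.1] [504.1 264.2] [491.6 283.2] [520.3 281. ] [516.7 245.1] [488.  247.4]
white 14 [303.  275.7] 3120 [521.6  28.3] [521.5  28.3] [566.7  95.6] [588.6 -17.3] [476.6 -38.7] [455.2  73.3]
white 14 [441.2 291.4] 2463 [ 483.1 -243.9] [ 484.2 -255.8] [ 515.7 -146.6] [ 542.1 -355.6] [ 452.9 -364.6] [ 427.1 -157. ]
white 14 [178.2 275. ] 125 [529.7 273.9] [530.2 275. ] [521.5 289.8] [542.8 287.3] [539.  260.1] [517.7 262.7]
white 14 [117.5 275.5] 20 [532.1 393.1] [532.1 393.1] [535.3 400. ] [539.1 396. ] [529.  386.2] [525.2 390.1]
white 14 [176.2 302.3] 103 [476.4 278.3] [477.1 279.6] [485.3 292.3] [484.5 266.9] [468.9 267. ] [469.7 292.4]
white 14 [145.5 346.9] 25 [391.9 338.5] [391.7 338.5] [397.5 341.4] [397.4 335.6] [385.8 335
[... 1091 characters left out ...]
  223.9] 36 [622.  250.8] [621.8 250.8] [622. 258.] [629.1 250.8] [621.6 243.6] [614.5 250.9]
red 96 [420. 280.] 182 [ 508.5 -184.3] [ 508.5 -184.4] [ 516.7 -168.7] [ 520.  -198.1] [ 500.3 -200. ] [ 497.  -170.7]
red 96 [105.5 281.5] 32 [521.6 381.3] [521.6 381.3] [526.2 385.8] [525.9 376.8] [517.  376.8] [517.2 385.7]
red 96 [168.7 289.3] 18 [504.4 268.4] [505.  267.8] [501.5 271.4] [508.7 271.3] [508.5 264.2] [501.3 264.2]
red 96 [425.  309.2] 184 [ 456. -191.] [ 455.9 -191. ] [ 464.1 -175.3] [ 467.5 -204.8] [ 447.6 -206.7] [ 444.4 -177.3]
red 96 [132.1 349.3] 33 [400.1 333.8] [399.8 334. ] [404.3 339.3] [404.  328.6] [395.3 328.6] [395.6 339.3]
cam [527.50245962  10.82736178 957.30252156]
```

View pics/c_top.png

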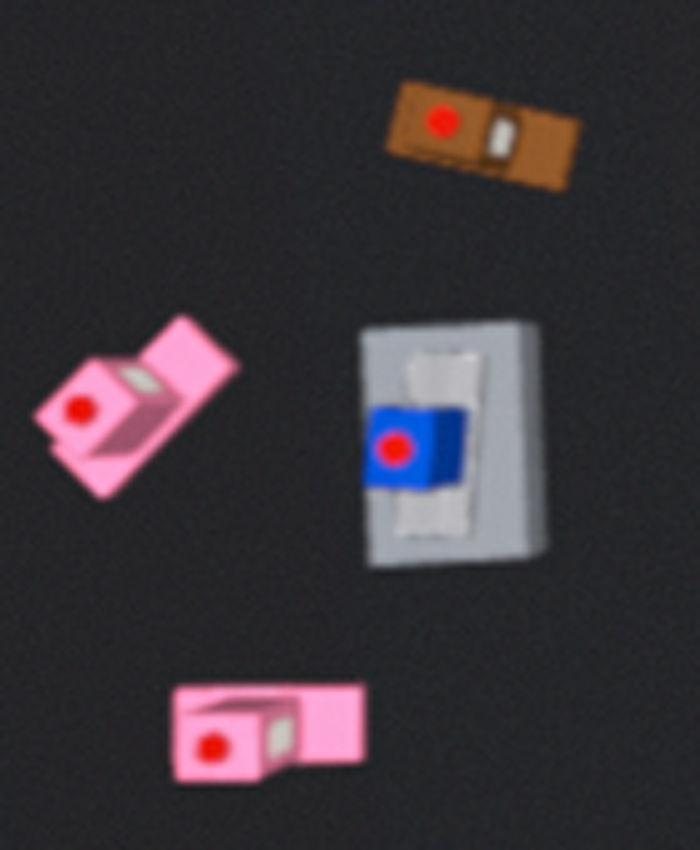

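View pics/c_sc.png

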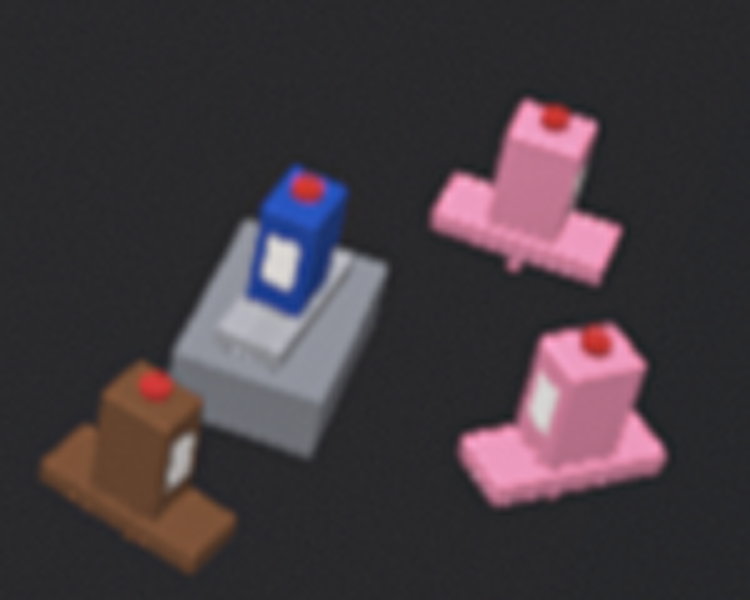

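The real gauge is the blue-bodied one at top (172,289), in the grey stand. The other lookalikes are brown at (187,227) and pink at (117,281) and (144,346). Only the blue one has a steel foot and sits on the stand, and both crops confirm it. Next I'll take wrist views from two opposite yaws, which cancels the camera bias.

```bash
python3 - <<'E'
from h import *
from scipy.spatial.transform import Rotation as Ro
def camoff():
    o=ctrl.observe();p=ctrl.camera_params('wrist'); T=Ro.from_euler('xyz',o['orientation']).as_matrix()
    return T.T@(-p['R'].T@p['t']-o['ee_pos']), T.T@p['R'].T
off,Rc=camoff(); print(off,Rc.round(3))
S=np.array([504,264.]); Pl=np.array([521,28.])
import pickle
d={}
for tag,C,z in (('S',S,60),('P',Pl,38)):
  for k,yaw in enumerate((PI/2,-PI/2) if tag=='S' else (-PI/2,PI/2)):
    T=Ro.from_euler('xyz',down(yaw)).as_matrix(); c=T@off; dv=T@Rc[:,2]
    H=250
    # tcp at H: camera axis hits C at height z
    cz=H+c[2]; s=(z-cz)/dv[2]; xy=C-(c+dv*s)[:2]
    pos=[xy[0],xy[1],H]
    q=ctrl.ik(pos,down(yaw)); print(tag,k,np.round(pos),q is not None)
    if q is None: continue
    ctrl.goto(pos,down(yaw)); p,im=cam('wrist',f'w{tag}{k}'); d[tag+str(k)]=(p,im); o=ctrl.observe(); print(o['time_s'],o['ee_pos'],o['force'])
pickle.dump(d,open('v.pkl','wb'))
E
```

```text
[   0.53600067 -143.86129283   64.79457531] [[ 1.    -0.001  0.   ]
 [-0.001 -0.259  0.966]
 [-0.001 -0.966 -0.259]]
S 0 [479. 263. 250.] True
1.6583 [478.88483802 264.17870866 250.0038968 ] [-0.72137757 -0.30575959  0.010325  ]
S 1 [529. 265. 250.] True
4.3417 [528.53939799 264.66913651 250.01001573] [0.46120618 0.23613487 0.03377795]
P 0 [551.  29. 250.] True
5.3333 [551.49351835  29.91733212 250.05720106] [ 0.96267946  0.96925811 -0.07530875]
P 1 [491.  27. 250.] True
8.05 [490.56163182  27.39429736 249.99607803] [-0.00883756  0.09517733  0.21126846]
```

```bash
python3 - <<'E'
import cv2,numpy as np
a=[cv2.imread(f'pics/w{t}.png') for t in ('S0','S1','P0','P1')]
m=np.vstack([np.hstack(a[:2]),np.hstack(a[2:])]); cv2.imwrite('pics/m1.png',cv2.resize(m,(800,600),interpolation=cv2.INTER_AREA))
E
```

```text
(no output)
```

View pics/m1.png

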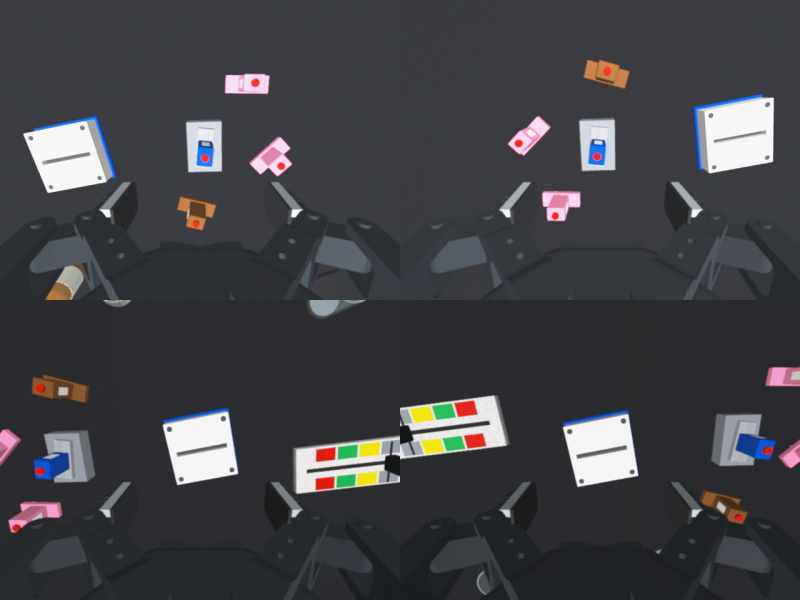

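```bash
cat > meas.py <<'E'
from h import *
def blobs(m,amin=20):
    n,l,s,c=cv2.connectedComponentsWithStats(m.astype(np.uint8)*255)
    return sorted([(s[i,4],c[i],l==i) for i in range(1,n) if s[i,4]>=amin],key=lambda b:-b[0])
def rect(p,mask,z):
    pts=cv2.convexHull(np.argwhere(mask)[:,::-1].astype(np.int32))[:,0].astype(float)
    W=np.array([onz(p,q,z)[:2] for q in pts],np.float32)
    return cv2.minAreaRect(W)
def HSV(im): 
    h=cv2.cvtColor(np.ascontiguousarray(im),cv2.COLOR_RGB2HSV).astype(int); return h[...,0],h[...,1],h[...,2]
E
python3 - <<'E'
from meas import *
import pickle
d=pickle.load(open('v.pkl','rb'))
heads=[]
for k in ('S0','S1'):
    p,im=d[k];H,S,V=HSV(im)
    uv=proj(p,[504,264,40]); yy,xx=np.mgrid[:480,:640]; near=(abs(xx-uv[0])<75)&(abs(yy-uv[1])<75)
    red=(((H<8)|(H>172))&(S>150)&(V>120)&near)
    b=[x for x in blobs(red,10) if np.linalg.norm(x[1]-proj(p,[504,264,96]))<25][0]; print(k,'head',b[0],b[1],onz(p,b[1],96)); heads.append(ray(p,*b[1]))
    # stand: not background, not pink
    g=near&(V>110)&(S<70)|near&(H>100)&(H<130)&(S>100)&(V>60)
    g=cv2.morphologyEx(g.astype(np.uint8),cv2.MORPH_OPEN,np.ones((3,3)))
    bb=blobs(g,200)[0]; print('stand',bb[0],bb[1].round(1),rect(p,bb[2],30))
    fo=cv2.resize(im[int(uv[1])-70:int(uv[1])+70,int(uv[0])-70:int(uv[0])+70,::-1],None,fx=3,fy=3,interpolation=cv2.INTER_CUBIC)
    cv2.imwrite(f'pics/f{k}.png',fo); 
print('tri head',tri(heads))
for k in ('P0','P1'):
    p,im=d[k];H,S,V=HSV(im)
    uv=proj(p,[521,28,38]); yy,xx=np.mgrid[:480,:640]; near=(abs(xx-uv[0])<75)&(abs(yy-uv[1])<75)
    w=near&(V>200)&(S<50); bb=blobs(w,500)[0]; print(k,'plate',bb[0],bb[1].round(1),rect(p,bb[2],38))
    g=near&(V<160)&(abs(xx-uv[0])<50)&(abs(yy-uv[1])<30); gb=blobs(g,60)[0]; print('groove',gb[0],gb[1].round(1),rect(p,gb[2],38),onz(p,gb[1],38))
    fo=cv2.resize(im[int(uv[1])-70:int(uv[1])+70,int(uv[0])-70:int(uv[0])+70,::-1],None,fx=3,fy=3,interpolation=cv2.INTER_CUBIC)
    cv2.imwrite(f'pics/f{k}.png',fo)
a=[cv2.imread(f'pics/f{t}.png') for t in ('S0','S1','P0','P1')]
m=np.vstack([np.hstack(a[:2]),np.hstack(a[2:])]); cv2.imwrite('pics/m2.png',cv2.resize(m,(600,600),interpolation=cv2.INTER_AREA))
E
```

```text
S0 head 95 [327.69473684 252.49473684] [505.33970944 270.53733063  96.        ]
stand 4383 [326.4 232.9] ((505.6725158691406, 270.6245422363281), (92.77979278564453, 62.37752914428711), 1.6942634582519531)
S1 head 94 [314.94680851 250.0212766 ] [505.96828087 270.87624029  96.        ]
stand 4463 [315.9 230. ] ((506.5725402832031, 270.915771484375), (94.43291473388672, 61.92023849487305), 1.5815398693084717)
tri head [505.65968887 270.72782025  94.95489288]
P0 plate 9332 [321.9 236.9] ((523.52197265625, 29.352386474609375), (111.06912231445312, 110.8311767578125), 11.143291473388672)
groove 491 [322.8 239.2] ((523.909912109375, 28.72623634338379), (6.768927097320557, 87.32261657714844), 11.100104331970215) [523.99598306  28.36111763  38.        ]
P1 plate 9210 [322.2 240.2] ((523.798583984375, 29.067768096923828), (110.7610855102539, 110.87676239013672), 11.103494644165039)
groove 532 [322.4 242.9] ((523.880859375, 28.91135025024414), (7.372616291046143, 87.99372100830078), 11.109296798706055) [523.80487831  29.26789665  38.        ]
```

View pics/m2.png

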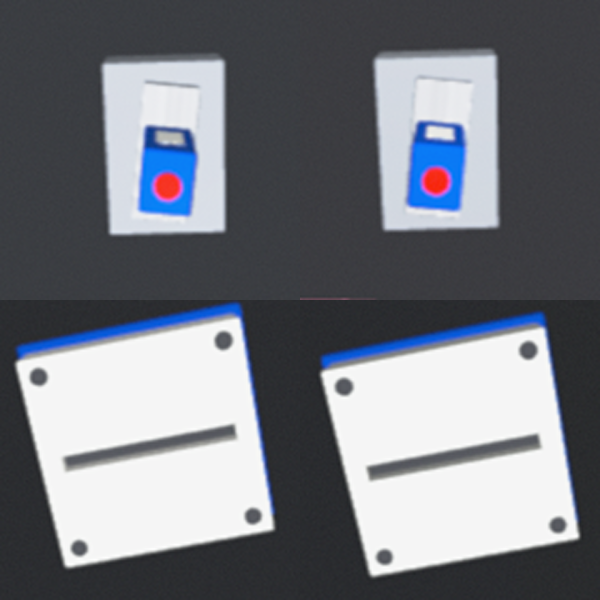

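```bash
python3 - <<'E'
from meas import *
import pickle
d=pickle.load(open('v.pkl','rb'))
for k in ('S0','S1'):
    p,im=d[k];H,S,V=HSV(im)
    uv=proj(p,[506,271,90]); yy,xx=np.mgrid[:480,:640]; near=(abs(xx-uv[0])<30)&(abs(yy-uv[1])<30)
    for vt in (170,200):
        b=blobs(near&(H>100)&(H<130)&(S>150)&(V>vt)|near&((H<8)|(H>165))&(S>100),50)[0]; print(k,vt,b[0],rect(p,b[2],90))
    near=(abs(xx-uv[0])<60)&(abs(yy-uv[1])<60)
    for vt in (235,240,):
        for b in blobs(near&(V>vt)&(S<25),60): print(k,'foot',vt,b[0],b[1].round(),rect(p,b[2],40))
    v=V[int(uv[1])-40,int(uv[0])-35:int(uv[0])+35]; print(v)
# recorder in P0,P1 and top
for k in ('P0','P1'):
    p,im=d[k];H,S,V=HSV(im)
    for n,m,z in (('green',(H>55)&(H<85)&(S>120),14),('yellow',(H>22)&(H<35)&(S>150)&(V>150),14),('red',((H<6)|(H>174))&(S>150)&(V>120),14)):
        for b in blobs(m,150): print(k,n,b[0],b[1].round(),rect(p,b[2],z))
E
```

```text
S0 170 658 ((505.10931396484375, 270.5880126953125), (22.573862075805664, 28.949060440063477), 84.33853149414062)
S0 200 648 ((505.2889709472656, 270.5702209472656), (22.573862075805664, 28.587993621826172), 84.33853149414062)
S0 foot 235 427 [328. 215.] ((482.5571594238281, 272.0325927734375), (26.692840576171875, 20.90047836303711), 84.6115493774414)
[ 63  65  65  62  89 154 214 228 230 229 228 229 229 229 228 228 229 229
 229 229 229 229 230 236 240 240 239 239 239 239 240 241 241 241 239 237
 237 237 238 237 236 237 238 239 238 238 238 239 239 231 221 227 230 230
 230 230 230 230 230 230 220 165  95  65  65  66  67  66  65  65]
S1 170 771 ((510.688720703125, 270.3891296386719), (22.785484313964844, 37.884159088134766), 84.58707427978516)
S1 200 680 ((507.1329345703125, 270.74664306640625), (22.806413650512695, 30.70342254638672), 84.73660278320312)
S1 foot 235 189 [325. 214.] ((528.0586547851562, 261.06915283203125), (12.637042045593262, 20.93267250061035), 84.45703887939453)
S1 foot 235 84 [309. 212.] ((531.1553955078125, 278.0181579589844), (5.51768159866333, 17.46849250793457)
[... 1247 characters left out ...]
4003906), (23.4049129486084, 34.30935287475586), 7.126815319061279)
P1 green 593 [ 86. 229.] ((513.8119506835938, -242.13963317871094), (23.276105880737305, 34.11021423339844), 6.999027729034424)
P1 yellow 677 [ 35. 183.] ((461.0106506347656, -289.2124328613281), (23.534849166870117, 34.62533950805664), 7.164769649505615)
P1 yellow 601 [ 52. 233.] ((518.7342529296875, -281.9345703125), (23.6108341217041, 34.78934097290039), 7.108443260192871)
P1 red 665 [105. 173.] ((451.04693603515625, -209.40557861328125), (23.194150924682617, 34.173011779785156), 7.2819013595581055)
P1 red 590 [120. 225.] ((508.8054504394531, -202.25514221191406), (23.01813507080078, 34.05970764160156), 7.107128143310547)
```

```bash
python3 - <<'E'
from h import *
G=[505.7,270.7]; Y=1.475
ctrl.goto([*G,190],down(Y)); ctrl.move_l([*G,47],max_speed=90); ctrl.dwell(.2)
o=ctrl.observe(); print(o['time_s'],o['ee_pos'],o['orientation'],o['force'])
cam('wrist','g0'); cam('scene','g0s')
E
```

```text
10.975 [505.78090384 270.75302307  47.25081002] [-1.57122601e+00 -1.84031871e-04  1.47506139e+00] [-0.11176947  0.44879214 -0.38224702]
```

View pics/g0.png

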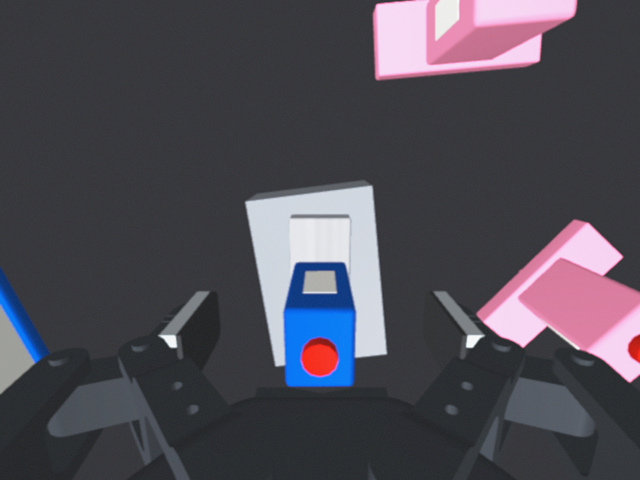

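The blue gauge is squarely between the pads, with its head at (319,357) and its foot parallel to them. Close and lift.

```bash
python3 - <<'E'
from h import *
ctrl.close(); o=ctrl.observe(); print(o['time_s'],o['ee_pos'],o['width'],o['force'])
x,y=o['ee_pos'][:2]
ctrl.move_l([505.7,270.7,57],max_speed=30);ctrl.move_l([505.7,270.7,150],max_speed=100); ctrl.dwell(.2)
o=ctrl.observe(); print(o['time_s'],o['ee_pos'],o['width'],o['force'],o['wrist_torque'])
cam('wrist','g1'); cam('scene','g1s')
E
python3 -c "
import cv2
im=cv2.imread('pics/g1s.png');a=cv2.resize(im[180:340,390:580],None,fx=3,fy=3)
b=cv2.resize(cv2.imread('pics/g1.png'),(640,480));cv2.imwrite('pics/g1c.png',a)"
```

```text
11.6583 [505.74103665 270.65939875  47.09673936] 23.34287299722094 [-0.60399348 -0.56618231  1.76133305]
13.425 [505.57584514 270.66311166 149.52996862] 23.480556255874003 [-0.03114654 -0.75493276 -2.76167339] [-0.00839506 -0.03694984 -0.03244159]
```

View pics/g1c.png

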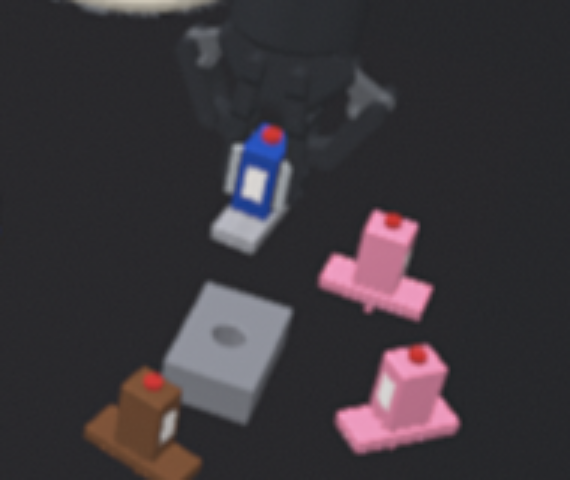

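View pics/g1.png

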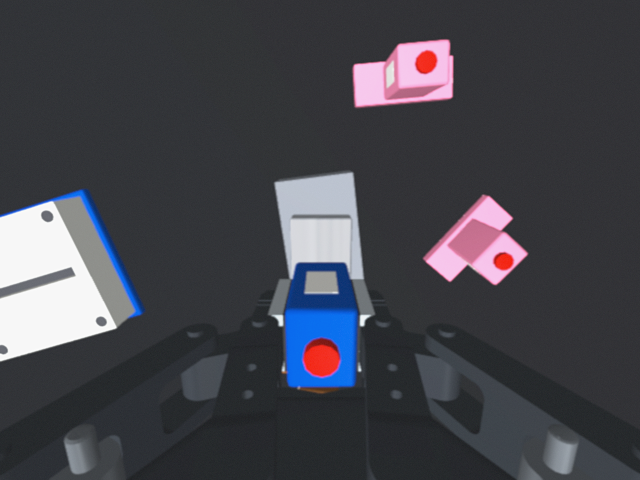

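```bash
python3 - <<'E'
from h import *
P=np.array([523.8,29.0]); Y=1.764
ctrl.goto([*P,150],down(Y)); ctrl.move_l([*P,84],max_speed=60); ctrl.dwell(.3)
o=ctrl.observe(); print(o['time_s'],o['ee_pos'],o['orientation'],o['force'],o['wrist_torque'])
p,im=cam('wrist','h0'); p2,s=cam('scene'); pt,t=cam('top')
u=proj(p2,[*P,38]).astype(int); crop(s,u[0]-50,u[1]-60,u[0]+50,u[1]+35,'h0s',6)
E
```

```text
16.0333 [523.83132028  29.02616346  84.11806953] [-1.57100363e+00  5.88921112e-05  1.76402917e+00] [ 0.37251885  0.13274066 -3.1389585 ] [-0.0260171   0.01239095 -0.00841707]
```

View pics/h0.png

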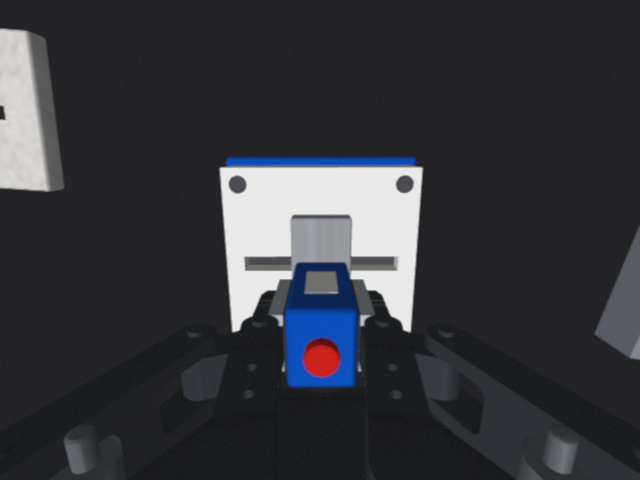

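View pics/h0s.png

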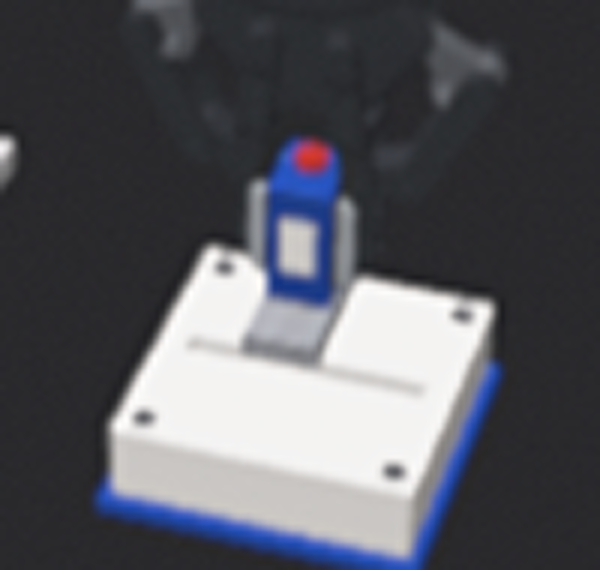

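```bash
python3 - <<'E'
from meas import *
p=ctrl.camera_params('wrist'); im=np.ascontiguousarray(cv2.imread('pics/h0.png')[:,:,::-1]);H,S,V=HSV(im)
b=blobs(((H<8)|(H>172))&(S>150)&(V>120),100)[0]; print('head',b[1],onz(p,b[1],133))
yy,xx=np.mgrid[:480,:640]
m=(yy>245)&(yy<285)&(((xx>243)&(xx<284))|((xx>358)&(xx<402)))
print(V[250:280,262],V[250:280,380]); 
g=m&(V<190); pts=np.argwhere(g)[:,::-1]
r=0
for q in ((262,),(380,)):
    c=V[245:285,q[0]]; rows=np.where(c<195)[0]+245; print(q,rows.min(),rows.max(), onz(p,(q[0],rows.min()-.5),38)[:2],onz(p,(q[0],rows.max()+.5),38)[:2])
E
```

```text
head [320.79077615 359.49493813] [523.91665604  29.13804876 133.        ]
[233 234 233 233 234 231 186 115  82  80  82  80  80  80  87 105 110 112
 110 111 150 223 234 234 233 233 233 233 233 233] [233 233 233 233 235 229 169 102  81  83  83  84  82  84  91 106 111 113
 111 117 165 225 233 233 233 233 233 233 233 233]
(262,) 256 270 [525.79197685  -5.61631812] [535.01394188  -4.25169687]
(380,) 256 270 [512.61893804  62.21508749] [521.68212339  64.4021699 ]
```

Head and groove agree within 0.2 mm: the groove line is at x=523.8 where y=29.1, and the head is at 523.9. Descend under force watch.

```bash
python3 - <<'E'
from h import *
P=np.array([523.8,29.0])
f0=np.mean([ctrl.observe()['force'] for _ in range(3)],axis=0)
z=84.; log=[]
def F():
    return ctrl.observe()['force'][2]-f0[2]
ctrl.move_l([*P,76],max_speed=40)
ctrl.dwell(.15); print('at76',F(),ctrl.observe()['ee_pos'])
z=76.
while z>57.2:
    z-=0.5; ctrl.move_l([*P,z],max_speed=15); f=F(); log.append((round(z,2),round(f,2)))
    if f>8 or (z>70 and f>2.2): print('STOP');break
o=ctrl.observe();print(log,o['time_s'],o['ee_pos'],o['force'])
E
```

```text
at76 0.7913099048902295 [523.84685731  28.99886396  76.04792061]
[(75.5, np.float64(0.55)), (75.0, np.float64(-0.24)), (74.5, np.float64(-0.67)), (74.0, np.float64(-0.22)), (73.5, np.float64(0.35)), (73.0, np.float64(0.13)), (72.5, np.float64(0.07)), (72.0, np.float64(-0.37)), (71.5, np.float64(-0.52)), (71.0, np.float64(0.5)), (70.5, np.float64(-0.26)), (70.0, np.float64(-0.14)), (69.5, np.float64(0.9)), (69.0, np.float64(0.04)), (68.5, np.float64(0.23)), (68.0, np.float64(-0.24)), (67.5, np.float64(0.06)), (67.0, np.float64(0.3)), (66.5, np.float64(-0.59)), (66.0, np.float64(-0.54)), (65.5, np.float64(0.3)), (65.0, np.float64(-0.03)), (64.5, np.float64(-0.06)), (64.0, np.float64(0.35)), (63.5, np.float64(0.9)), (63.0, np.float64(-0.26)), (62.5, np.float64(0.47)), (62.0, np.float64(1.65)), (61.5, np.float64(3.18)), (61.0, np.float64(3.61)), (60.5, np.float64(3.39)), (60.0, np.float64(3.44)), (59.5, np.float64(3.68)), (59.0, np.float64(3.17)), (58.5, np.float64(3.3)), (58.0, np.float64(5.1)), (57.5, np.float64(2.79)), (57.0, np.float64(3.25))] 26.1833 [523.80725194  28.98763555  56.96424203] [ 0.16470394 -0.7133309   0.42820699]
```

```bash
python3 - <<'E'
from h import *
P=np.array([523.8,29.0]); f0=-3.0; z=57.; log=[]
while z>53:
    z-=0.2; ctrl.move_l([*P,z],max_speed=15); ctrl.dwell(.05)
    f=np.mean([ctrl.observe()['force'][2]])-f0; log.append((round(z,2),round(float(f),1)))
    if f>12.5: break
ctrl.dwell(.3); o=ctrl.observe(); f=o['force'][2]-f0
print(log,f)
while f<12: 
    z-=0.1; ctrl.move_l([*P,z],max_speed=15); ctrl.dwell(.1);f=ctrl.observe()['force'][2]-f0
ff=[]
for _ in range(5): ctrl.dwell(.2); ff.append(round(float(ctrl.observe()['force'][2]-f0),1))
o=ctrl.observe(); print(ff,o['time_s'],o['ee_pos'],o['orientation'],o['wrist_torque'],o['force'])
E
```

```text
[(56.8, 4.2), (56.6, 4.0), (56.4, 4.3), (56.2, 4.0), (56.0, 3.9), (55.8, 4.0), (55.6, 3.2), (55.4, 3.7), (55.2, 3.6), (55.0, 6.0), (54.8, 8.6), (54.6, 10.4), (54.4, 13.2)] 12.578645253789
[12.6, 12.4, 12.0, 12.1, 12.3] 31.3833 [523.83816829  28.98717893  55.04505552] [-1.57126377e+00  2.24793072e-04  1.76401330e+00] [0.01687146 0.44762165 0.0163327 ] [-2.81134167 -0.56833514  9.31723102]
```

```bash
python3 - <<'E'
from h import *
P=np.array([523.8,29.0])
ctrl.move_l([*P,54.2],max_speed=15); ctrl.dwell(.8); o=ctrl.observe(); print(o['time_s'],o['ee_pos'],o['force'])
p,im=cam('wrist','k0'); p2,s=cam('scene')
u=proj(p2,[*P,60]).astype(int); crop(s,u[0]-50,u[1]-50,u[0]+50,u[1]+45,'k0s',6)
E
```

```text
32.4333 [523.83217985  28.98760376  55.05288981] [-3.62433055 -0.85284489 11.18745743]
```

View pics/k0.png

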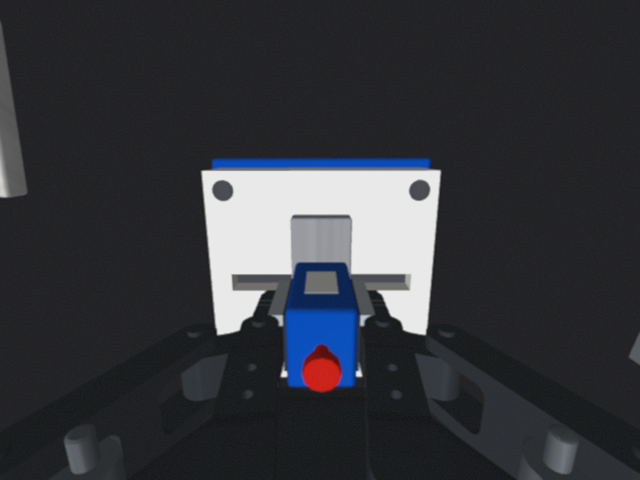

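View pics/k0s.png

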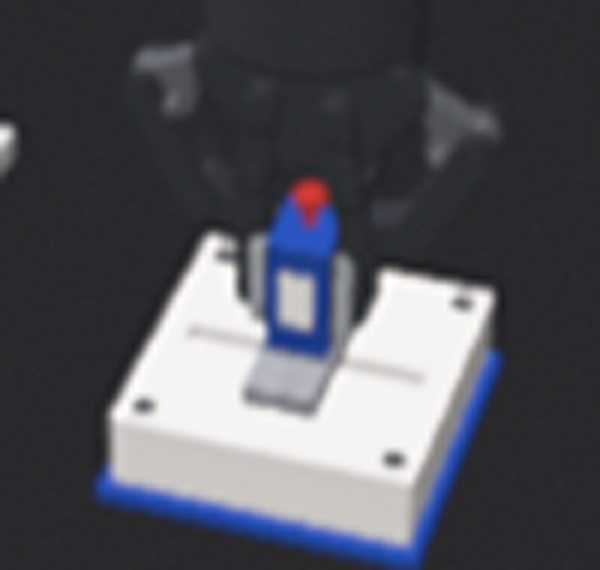

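```bash
python3 - <<'E'
from meas import *
p=ctrl.camera_params('wrist'); im=np.ascontiguousarray(cv2.imread('pics/k0.png')[:,:,::-1]);H,S,V=HSV(im)
b=blobs(((H<8)|(H>172))&(S>150)&(V>80),100)[0]; (cx,cy),r=cv2.minEnclosingCircle(np.argwhere(b[2]&(np.arange(480)[:,None]>353))[:,::-1].astype(np.float32)); print('head',b[1],cx,cy,r)
for j in (0,3,5,6,7,8,9): print(j,proj(p,[523.83,28.99,38+66+j]).round(1))
P=[523.8,29.0]
ctrl.move_l([*P,60],max_speed=15); ctrl.move_l([*P,150],max_speed=100)
G=[505.9,270.7]; ctrl.goto([*G,150],down(1.475)); ctrl.move_l([*G,72],max_speed=80); ctrl.dwell(.2)
o=ctrl.observe(); f0=o['force'][2]; print(o['time_s'],o['ee_pos'],o['orientation'],o['force'])
ctrl.move_l([*G,49],max_speed=20)
z=49.;log=[]
while z>45.5:
    z-=.3; ctrl.move_l([*G,z],max_speed=15); f=ctrl.observe()['force'][2]-f0; log.append((round(z,1),round(float(f),1)))
    if f>3: break
o=ctrl.observe(); print(log,o['time_s'],o['ee_pos'],o['force'])
cam('wrist','r0')
E
```

```text
head [321.13188518 370.39720714] 321.0 371.79998779296875 20.41676902770996
0 [320.4 359.2]
3 [320.4 364.9]
5 [320.4 368.9]
6 [320.4 371. ]
7 [320.4 373.1]
8 [320.4 375.3]
9 [320.4 377.5]
36.4 [506.05257228 270.76218522  72.39370777] [-1.57153873e+00 -2.94166322e-04  1.47505528e+00] [-0.21961347  1.22914249 -3.95711397]
[(48.7, 0.8), (48.4, 0.5), (48.1, 1.1), (47.8, 0.8), (47.5, 0.4), (47.2, 1.3), (46.9, 4.3)] 39.45 [505.93372813 270.71314066  47.11804767] [-0.67909114 -0.76346371  0.35077328]
```

View pics/r0.png

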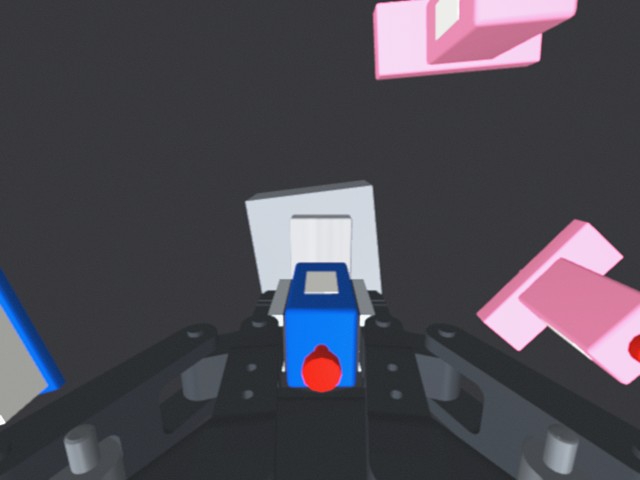

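Force says 11 mm and the image about 11.5 mm, and both fall in the green band. Release, retreat and check.

```bash
python3 - <<'E'
from meas import *
ctrl.let_go(); ctrl.dwell(.2); o=ctrl.observe(); print(o['width'],o['force'])
ctrl.move_l([505.9,270.7,60],max_speed=40); ctrl.move_l([505.9,270.7,180],max_speed=150)
# view from side-offset like S0
ctrl.goto([479,263,250],down(1.475)); ctrl.dwell(.2)
p,im=cam('wrist','r1'); ps,s=cam('scene'); o=ctrl.observe(); print(o['time_s'])
H,S,V=HSV(im); bs=[b for b in blobs(((H<8)|(H>172))&(S>150)&(V>120),30)]
for b in bs: print(b[0],b[1],onz(p,b[1],103))
u=proj(p,[506,271,60]).astype(int); crop(im,u[0]-80,u[1]-70,u[0]+80,u[1]+50,'r1c',5)
u=proj(ps,[506,271,60]).astype(int); crop(s,u[0]-50,u[1]-50,u[0]+50,u[1]+45,'r1s',6)
for j in (0,5,6,7,8): print(j,proj(ps,[505.9,270.7,96+j]),proj(p,[505.9,270.7,96+j]))
E
```

```text
85.62536103741861 [0.53488982 0.06032991 0.35286372]
42.45
126 [401.38888889 123.92063492] [400.41124119 336.02409465 103.        ]
103 [456.65048544 254.23300971] [515.3712175  380.94650694 103.        ]
102 [327.90196078 360.03921569] [611.32881351 256.92878396 103.        ]
98 [332.68367347 255.09183673] [505.47297081 270.98568497 103.        ]
0 [470.82923007 266.31284665] [332.16452248 253.28496136]
5 [471.23981288 264.35404915] [332.33654542 254.91174157]
6 [471.32223049 263.96085339] [332.37160661 255.24330695]
7 [471.40474889 263.56717683] [332.40689156 255.57698834]
8 [471.48736825 263.17301858] [332.44240241 255.91280607]
```

View pics/r1c.png

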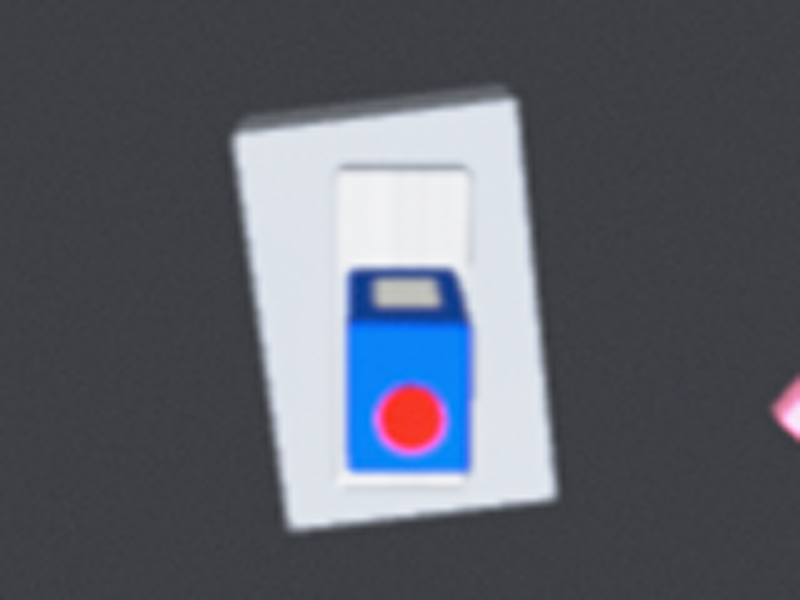

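View pics/r1s.png

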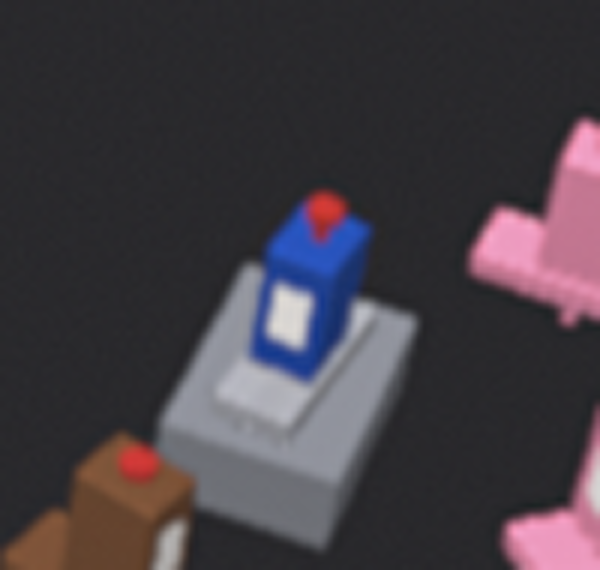

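The gauge stands upright, foot flat on the stand, with the head raised. Now the marker, gripped across its x faces.

```bash
python3 - <<'E'
from meas import *
M=[494.5,-325.1]
ctrl.goto([*M,130],down(.124)); ctrl.dwell(.2); p,im=cam('wrist','q0'); o=ctrl.observe(); print(o['time_s'],o['ee_pos'])
print(proj(p,[*M,55]), proj(p,[484.6,-245.7,14]))
E
```

```text
44.85 [ 494.76435426 -324.70915895  130.11766407]
[319.50332258 251.36621411] [319.54277844 129.94588328]
```

View pics/q0.png

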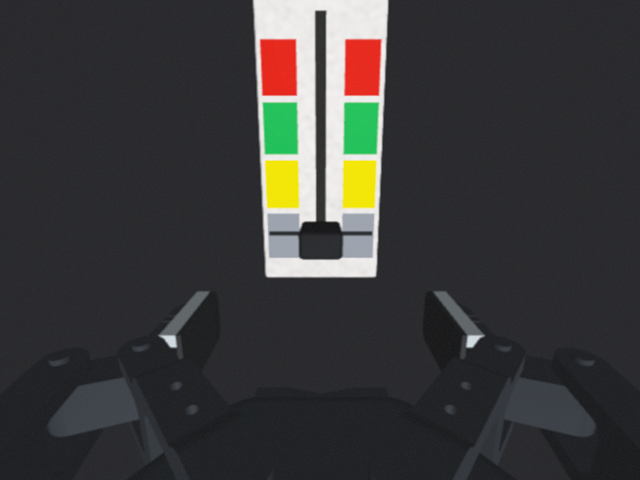

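Marker top is at about (321,246), within a few mm of the prediction, and the pointer bar lies over the grey band. Grip and slide it 80 mm to green.

```bash
python3 - <<'E'
from meas import *
p=ctrl.camera_params('wrist')
b0=onz(p,(280,233),16);b1=onz(p,(362,233),16);top=onz(p,(321,246),55); print('bar',b0,b1,'top',top)
M=np.array([494.7,-324.6]); u=np.array([-.1236,.9923]); T=np.array([484.6,-245.7])
ctrl.move_l([*M,28],max_speed=80); ctrl.dwell(.1); print(ctrl.observe()['force'])
ctrl.close(); o=ctrl.observe(); print(o['time_s'],o['ee_pos'],o['width'],o['force'])
ctrl.move_l([*T,28],max_speed=50); ctrl.dwell(.2); o=ctrl.observe(); print(o['time_s'],o['ee_pos'],o['width'],o['force'])
cam('wrist','q1')
E
```

```text
bar [ 463.25938553 -325.80356051   16.        ] [ 526.83868531 -317.92349998   16.        ] top [ 494.96168397 -321.34675205   55.        ]
[-0.05639039  0.33622029 -0.14063937]
46.925 [ 494.44087404 -324.72574516   28.29693025] 29.125064796660354 [-2.9975948 -0.9447412  4.9316826]
48.8667 [ 484.4900904  -245.73586179   28.24896946] 29.14053814247081 [-3.65745529 -1.89217456  6.79723371]
```

View pics/q1.png

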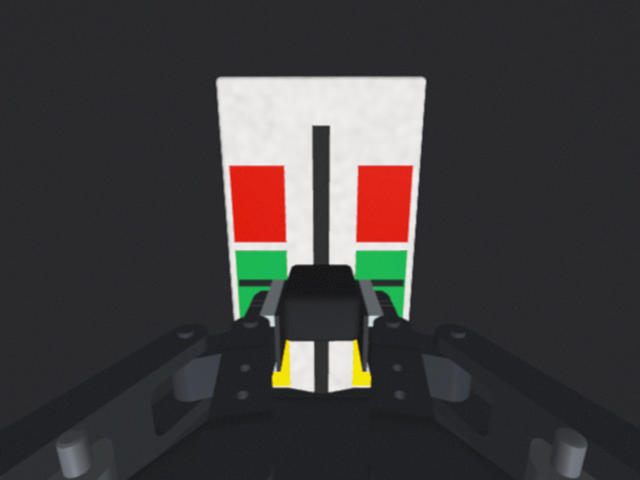

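```bash
python3 - <<'E'
from meas import *
p=ctrl.camera_params('wrist'); T=np.array([484.6,-245.7]); u=np.array([-.1236,.9923])
a=(onz(p,(260,283),16)+onz(p,(382,283),16))/2; e=(a[:2]-T)@u; print(a,'bar err',e)
T2=T-u*np.clip(e,-5,5)
ctrl.move_l([*T2,28],max_speed=20); ctrl.dwell(.1); ctrl.let_go(); ctrl.dwell(.2)
ctrl.move_l([*T2,140],max_speed=120)
ctrl.goto([*(T2-u*40+0),230],down(.124)); ctrl.dwell(.2)
p,im=cam('wrist','z0'); ps,s=cam('scene','z1'); o=ctrl.observe(); print(o['time_s'],o['force'])
pt,t=cam('top','z2')
c=np.array([484.6,-245.7]); print(proj(p,[*c,16]))
E
```

```text
[ 484.80617088 -243.44860825   16.        ] bar err 2.2085733127840617
51.925 [-0.9082678   0.06575918  0.67366812]
[320.96008241 174.48671434]
```

View pics/z0.png

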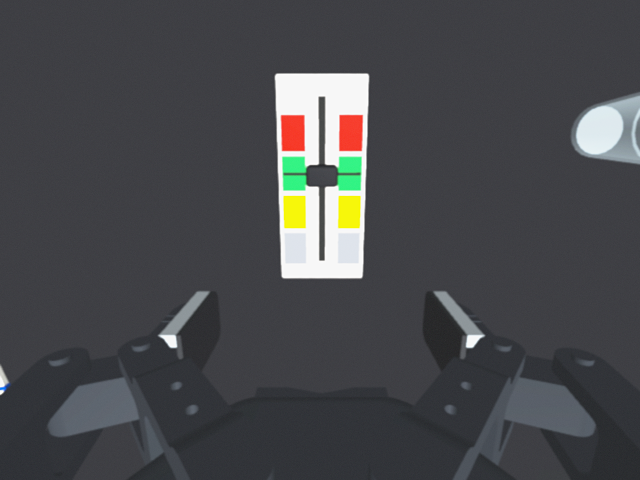

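View pics/z1.png

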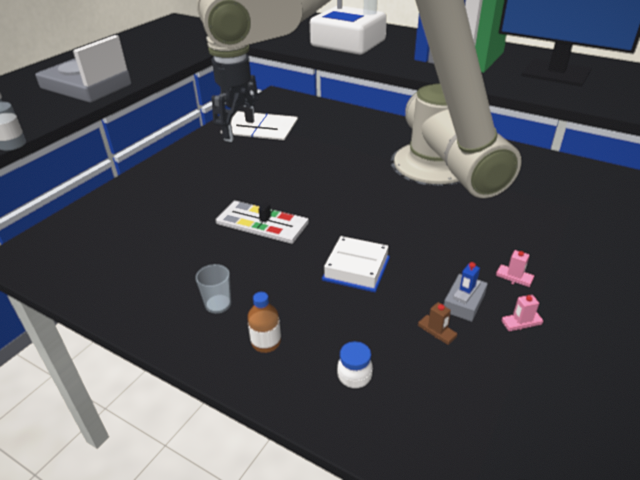

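The pointer is on the green centre (row 174, predicted 174.5), the gauge is in its stand and the bystanders haven't moved. Handing in.

```bash
python3 - <<'E'
from cell import ctrl
ctrl.sign_off(); print(ctrl.observe()['time_s'])
E
```

```text
the job is handed in; nothing more can be done
the job is handed in; nothing more can be done
```

The job is done and handed in at about 52 s of robot time, with the marker on the green band. No verdict was reported.

- **Measuring:** I took the blue gauge from its stand and lowered the probe into the groove, meeting nothing until it reached the floor. I then pressed the base onto the plate. It held for over 2 s at about 8 to 10 N on the base, with the total push about 14 N.
- **Depth:** The point where the probe met the floor gave about 11.0 mm. The raised head in the wrist picture gave about 11.5 mm. The two differ by about 0.5 mm, but both are green.
- **Return:** The gauge went back into its stand with no contact felt until the sole touched, and I let go. The wrist picture puts its head within 1 mm of the stand centre, and the pictures show the gauge upright with the head still raised.
- **Marker:** I gripped the marker and slid it to green, corrected a 2 mm offset and released it. The last picture shows the pointer within about 1 mm of the green centre. The bystanders look unmoved in that picture, and the arm was clear of everything.

I did not measure the gauge's tilt on the plate separately. The steady force and the body's unchanged position in the grip suggest it sat flat.

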